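# Shut and lock the access panel of a computer enclosure

## Robot

A 7-joint arm with a two-finger parallel gripper is mounted at the origin on the work surface. World frame = base frame: x ahead of the robot, y to its left, z up, the work surface at z = 0. Lengths are in m, angles in degrees, forces in N, time in s.
With the tool pointing down it reaches from about 0.425 to 0.875 m from the base axis. Payload 4.7 kg.
Tool frame: the origin (TCP) lies at the very end of the fingers, on their centre line; the grasp point (between the pads) lies 19 mm behind it; x points along the fingers, z is the direction in which the jaws open and shut, and the axes are right-handed (so a half turn about x gives the same grasp; the last joint's range is limited). The gripper opens to 87 mm and grips with 3 to 60 N. Pads are 19 mm wide; open, the fingers measure 117 mm over their backs; the gripper's body (75 mm by 190 mm) begins 51 mm behind the grasp point.
Start: joints at [-62.619, 18.392, -4.016, 83.108, 1.295, 78.541, -3.26], TCP at [0.291, 0.581, 0.223] pointing down, gripper open.
Joint ranges: [-163.93, 163.93], [-17.29, 119.83], [-79.2, 71.16], [3.27, 140.29], [-89.18, 269.18], [5.43, 117.66], [-154.24, 154.24]. Speed limits (degrees/s): [147.25, 147.25, 180, 180, 180, 180, 180].

## Interface

Orientations are given as [roll, pitch, yaw] about the fixed x, y, z axes, in that order (R = Rz(yaw) Ry(pitch) Rx(roll)).
In Python, from cell import env gives the robot as it stands. The module is installed in compiled form; this text tells all that it offers.
- The arm moves only by the tool drive_tool, never from a script. Its argument "increments" is a list of rows, each a list of 2 entries, a list of its own where there are three numbers: the shift along the tool's x, y, z scaled (see below), then the turn, a rotation vector about the tool's x, y, z scaled (see below). In form: [[[dx, dy, dz], [wx, wy, wz]], ...]. A call has 1 to 10 rows; each row shifts and turns the commanded pose from where the row before left it, along the tool's axes as they then stand; what a row does not reach is not made up. The controller multiplies each number of a shift by 0.04 m and each number of a turn by 120 degrees. A row lasts 1/10 s, in which the tool goes at most 50 mm and 8.59 degrees, less where a joint would pass 70% of its speed; a pose out of reach is approached as far as the arm can. A call with a number of a shift or a turn outside -1 to 1 is refused whole. A call with a gripper value outside its range is refused whole. "hand" is the gripper's target within -1 to 1 (fully open at 1, half-way at 0, shut at -1), set as the call begins (left out, the last holds). The fingers move at their own pace and stop on an object; "squeeze" is the grip in N (left out, the last holds). Time passes only in rows, so rows that do not move let the fingers close. It gives the time, the measured TCP pose, the force and the opening at its end, in the units of the state.
- env.get_obs(): the state, without advancing time (a new reading comes with each control period).
- env.read_camera(name): name is "scene" or "top" or "wrist"; returns a dict with "frame" (384x512x3 uint8, red, green, blue), "fx", "fy", "cx", "cy" (pixels), "distortion" ([k1, k2, p1, p2, k3] as OpenCV has them; the pictures are not rectified), "R" (3x3) and "t" (3): a world point X has camera coordinates R X + t. Camera axes: x right, y down, z forward; pixel columns grow to the right and rows downward; lengths in m; the calibration is good to about 2 mm. A picture is of the moment at which its call begins. There is no depth.
- env.sign_off(): hands the job in, once; it reports no verdict.
The state is a dict: "time_s": time; "qpos": joint angles; "joint_velocities": joint speeds; "effort": joint torques, N m; "tool_pos": TCP position; "tool_rot": TCP orientation; "force": force on the tool from outside, world axes, zero at the start; "wrist_torque": the same for the moment, N m; "grip_width": finger opening in m.
Only numpy, scipy, OpenCV 4.12 (cv2) and the standard library are available. Lean on these libraries where they do the work, as an engineer would, in place of code of your own. Each camera call takes 0.05 s, during which the arm holds its last target.

## Task

The enclosure's hinged access panel stands ajar with its quarter-turn fastener open: push the panel down with the fingertips until it is fully shut. Then, with the fingers closed together, set the fingertips down into the fastener's slot and turn it clockwise, as seen from above, as far as its stop, so that the orange bar points to the orange dot at the panel's front edge and the panel is locked; then draw clear. Do not turn the fastener before the panel is shut, do not raise the panel further, and leave everything else on the bench and on the enclosure where it is.

Things in the scene. Friction and masses are not known exactly. Their poses are not given: they have to be found in the camera images.
- enclosure: dark flat computer enclosure, 280 (x) x 300 (y) x 85 mm high, fixed to the bench; origin under its centre; x from its front wall (robot side) to its hinge side, y along its width, z up. The access panel forms its top; behind the hinge a fixed 50 mm strip carries small loose parts
- panel (a joint): panel angle, rad: 0 = fully shut, grows as the front edge rises (starts 0.22 to 0.42). Grey sheet 4 mm thick, 222 x 296 mm, 0.35 kg, hinged along its rear edge (line along the enclosure's y, 85 mm behind its centre, 85 mm up). Stiff hinge: it stays where it is left and goes down under about 3 to 5 N at a pad
- panel_hinge (a point): middle of the hinge line, at the height of the shut panel's upper face (89 mm above the bench)
- pad_left (a point): centre of the square black rub pad (34 mm) on the panel's upper face, front left corner as the robot sees it (enclosure +y side): 190 mm from the hinge line, 100 mm left of the middle; 89.5 mm above the bench when shut. Moves with the panel; frame: x to the hinge, z out of the panel
- pad_right (a point): the same at the front right corner (enclosure -y side)
- fastener (a joint): fastener angle, rad, clockwise from above: 0 = open (slot parallel to the front edge, orange bar to the right at the white dot), 1.571 = locked, at its stop (orange bar to the front edge, at the orange dot). Starts 0 to 0.3. Friction 0.12 N m (5 N on a fingertip 26 mm off axis); stays where left. A cam tongue below goes under a keeper, so it locks only a shut panel
- slot_center (a point): on the fastener's axis, on its slot's floor: 150 mm from the hinge line, mid-width, 93 mm above the bench when shut. A white disc 92 mm across, 4 mm thick, with two black lugs 16 mm high; the slot between them is 38 mm wide, 16 deep, 72 long, open at both ends. Frame turns with it: y along the slot away from the orange bar, x across, z up out of it
- slot_pointer (a point): on the slot's floor, 30 mm from the axis, on the orange bar that marks one end of the slot; turns with the fastener
- jar: small closed jar with a yellow cap, 30 mm across, 35 mm high, loose on the steel strip behind the panel's hinge; origin under its centre; leave alone
- heatsink: small copper finned heatsink, 30 x 30 x 17 mm, loose on the same strip; origin under its centre; leave alone
- screwdriver: screwdriver, 160 mm long, lying on the mat just in front of the enclosure, roughly along its front wall; leave alone
- multimeter: red and dark multimeter lying on its back, 180 x 85 x 40 mm, origin under its centre; leave alone
- mouse: pink computer mouse, 105 x 62 x 35 mm, origin under its centre; leave alone
- reservoir: upright pump reservoir, a dark cylinder 68 mm across and 127 mm high, origin under its centre; leave alone
- card: graphics card lying flat, fans up, 210 x 100 x 34 mm, origin under its centre; leave alone
- marker: blue marker pen, 130 x 16 x 15 mm, lying on the bench; leave alone

How it is judged:
By the outcome, as a careful person would: the job done as asked, in the order asked, and still so for the second after the job is handed in, with the robot touching nothing.
It also fails if it takes over 45 s, if anything falls off the work surface, if the arm or the gripper's body presses on something with over 40 N, if the wrist force passes 120 N, or if a joint passes its speed limit or range.

## Working session

There is one attempt and no reset: what is moved stays moved. The work goes in short steps, Python scripts to look and compute and a tool call to move; the robot and the scene stay as the last step left them, time stands still between calls to the robot, and variables do not carry over. Pictures are saved under pics/ and viewed, and the job is handed in when it is done.

Besides the shell and the picture viewer there is one more tool, called after "Emit:" as name([rows], argument=value, ...), one row to a line, values as JSON. drive_tool: Moves the arm, as the interface text tells. Shifts and turns lie within -1 to 1; 1 stands for 0.04 m of shift or 120 degrees of turn. Its arguments: {"type":"object","properties":{"increments":{"type":"array"},"hand":{"type":"number"},"squeeze":{"type":"number"}},"required":["increments"]}

```bash
mkdir -p pics; python3 - <<'E'
from cell import env
import cv2
o=env.get_obs(); print({k:o[k] for k in o})
for n in ("scene","top","wrist"):
    c=env.read_camera(n); cv2.imwrite(f"pics/{n}0.png",c["frame"][:,:,::-1]); print(n,c["fx"],c["cx"],c["cy"],c["distortion"],c["R"],c["t"])
E
```

```text
{'time_s': 0.0, 'qpos': array([-62.62068317,  18.43958892,  -4.01501597,  83.17484866,
         1.29418593,  78.54120431,  -3.26163132]), 'joint_velocities': array([ 0.07978252,  0.01726292,  0.0033385 ,  0.08522314,  0.00843891,
       -0.04768678, -0.03773067]), 'effort': array([ 6.24966788e-06, -4.91288173e+01, -4.03948138e-01, -3.12525594e+01,
       -6.40731817e-02,  4.38777928e-02,  1.84601813e-04]), 'tool_pos': array([0.29055078, 0.58082365, 0.22145591]), 'tool_rot': array([-177.33197326,   89.88943495, -113.90382462]), 'force': array([ 0.16430142, -1.39923519,  0.1712934 ]), 'wrist_torque': array([ 0.08514515, -0.00454568,  0.00323447]), 'grip_width': 0.0868018251255574}
scene 354.9023820898397 251.3338841055978 186.56697392565815 [0.03370647 0.         0.         0.         0.        ] [[-0.81665224  0.57701654 -0.01144705]
 [ 0.47204001  0.6564043  -0.58848247]
 [-0.33205023 -0.48598899 -0.80842894]] [ 0.41514399 -0.20719705  1.26707396]
top 462.8901459009597 261.8878434128955 191.66681703250816 [0.04290452 0.         0.         0.         0.        ] [[-0.01235161 -0.99986108  0.01119209]
 [-0.98869629  0.01053955 -0.14956121]
 [ 0.14942248 -0.0129129  -0.98868912]] [-0.0050386  0.512204   1.487939 ]
wrist 334.7650585347495 254.72276408253637 190.0238355450829 [-0.0796888  0.         0.         0.         0.       ] [[ 0.44764846  0.89420818 -0.0016101 ]
 [ 0.85436135 -0.42716788  0.29596331]
 [ 0.26396503 -0.13386313 -0.95519795]] [-0.64909379 -0.03610446  0.39090474]
```

View pics/scene0.png

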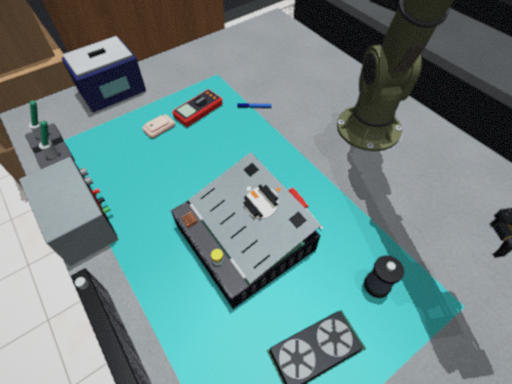

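View pics/top0.png

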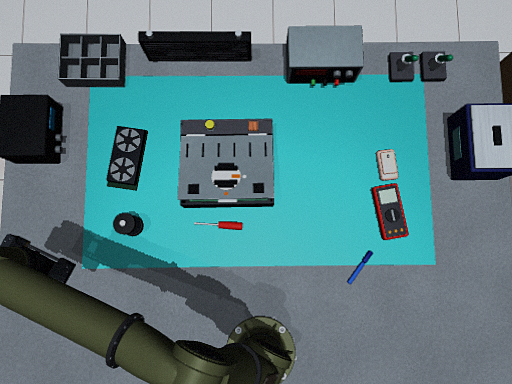

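View pics/wrist0.png

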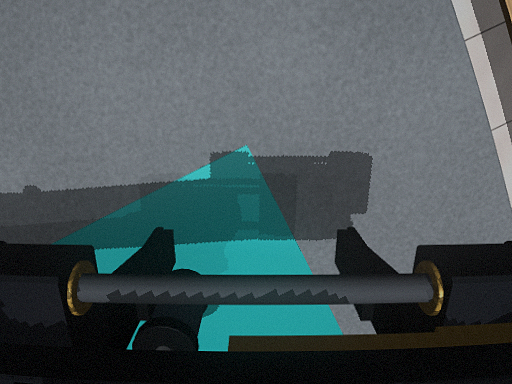

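```bash
python3 - <<'E'
import cv2
t=cv2.imread("pics/top0.png")[110:235,165:285]; cv2.imwrite("pics/topc.png",cv2.resize(t,None,fx=4.8,fy=4.8,interpolation=cv2.INTER_CUBIC)) 
t=cv2.imread("pics/scene0.png")[150:310,165:330]; cv2.imwrite("pics/scc.png",cv2.resize(t,None,fx=3.7,fy=3.7,interpolation=cv2.INTER_CUBIC)) 
E
```

```text
(no output)
```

View pics/topc.png

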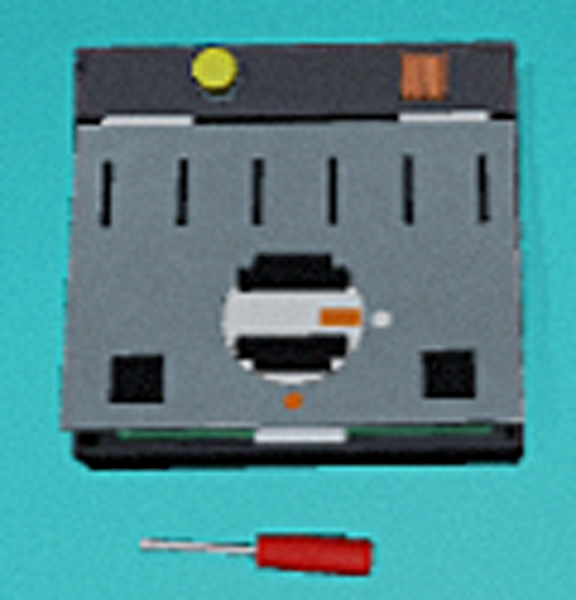

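View pics/scc.png

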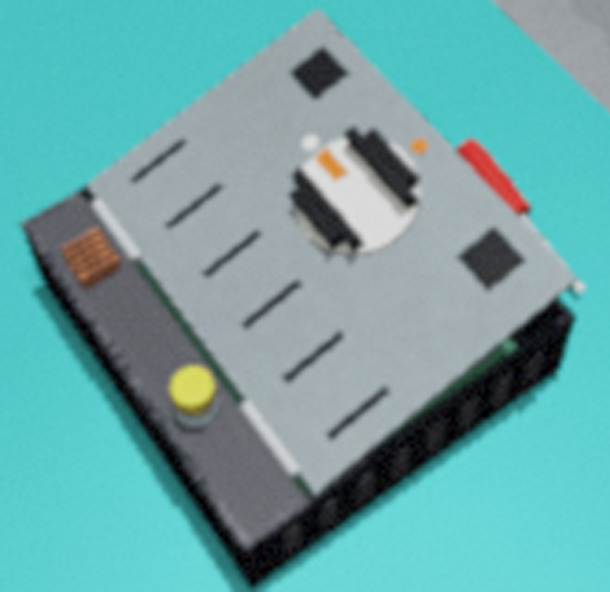

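```bash
cat > h.py <<'E'
import numpy as np, cv2
from cell import env
def cal(n):
    c=env.read_camera(n); return c
def proj(c,X):
    K=np.array([[c["fx"],0,c["cx"]],[0,c["fy"],c["cy"]],[0,0,1]])
    return cv2.projectPoints(np.asarray(X,float).reshape(-1,3),cv2.Rodrigues(np.array(c["R"]))[0],np.array(c["t"]),K,np.array(c["distortion"]))[0].reshape(-1,2)
def panel(p,s,y,h):  # mm panel coords -> world
    X,Y,a,th=p
    lx=.085-s*np.cos(th)+h*np.sin(th); lz=.085+s*np.sin(th)+h*np.cos(th)
    return [X+np.cos(a)*lx-np.sin(a)*y, Y+np.sin(a)*lx+np.cos(a)*y, lz]
def body(p,x,y,z):
    X,Y,a,th=p
    return [X+np.cos(a)*x-np.sin(a)*y, Y+np.sin(a)*x+np.cos(a)*y, z]
E
python3 - <<'E'
from h import *
from scipy.optimize import least_squares
T=cal("top");S=cal("scene")
def cen(c,roi):
    x0,x1,y0,y1=roi; g=c["frame"][y0:y1,x0:x1].max(2); w=np.clip(110-g.astype(float),0,70)
    yy,xx=np.mgrid[y0:y1,x0:x1]; return [(w*xx).sum()/w.sum(),(w*yy).sum()/w.sum()]
pt=[cen(T,(183,204,180,198)),cen(T,(249,268,179,197))]
ps=[cen(S,(287,309,209,230)),cen(S,(242,261,160,178))]
print(pt,ps)
tc=lambda x,y:[x/4.8+165-.4,y/4.8+110-.4]; sc=lambda x,y:[x/3.7+165-.4,y/3.7+150-.4]
obsT=np.array(pt+[tc(292,401),tc(62,429),tc(525,424),tc(76,50),tc(515,42)])
obsS=np.array(ps+[sc(419,146),sc(576,290),sc(318,10),sc(246,548),sc(24,226)])
def res(p,full=False):
    P=[panel(p,.19,.1,.0045),panel(p,.19,-.1,.0045),None,panel(p,.222,.148,.004),panel(p,.222,-.148,.004),body(p,.14,.15,.085),body(p,.14,-.15,.085)]
    k=[0,1,3,4,5,6]; P=np.array([P[i] for i in k])
    r=np.array([proj(T,P)-obsT[k],proj(S,P)-obsS[k]]); w=np.array([2,2,1,1,1,1.])[:,None]
    return r if full else (r*w).ravel()
s=least_squares(res,[.6,.06,0,.3]); print(s.x,np.degrees(s.x[2:])); print(res(s.x,True).round(2))
p=s.x
for n,q in [("dotorange",panel(p,.205,0,.004)),("padL",panel(p,.19,.1,.0045)),("padR",panel(p,.19,-.1,.0045)),("slot",panel(p,.15,0,.008)),("slotshut",panel([*p[:3],0],.15,0,.008)),("padLshut",panel([*p[:3],0],.19,.1,.0045)),("padRshut",panel([*p[:3],0],.19,-.1,.0045))]: print(n,np.round(q,4))
E
```

```text
[[np.float64(193.02956180510137), np.float64(188.551209941138)], [np.float64(258.06425649821875), np.float64(187.48739939305977)]] [[np.float64(297.20794356693756), np.float64(219.47584726268977)], [np.float64(250.66226383547902), np.float64(169.304296940311)]]
[0.6058263  0.10230683 0.00494246 0.26522559] [ 0.28318216 15.1963068 ]
[[[ 0.01  0.22]
  [ 0.06  0.29]
  [-0.72 -0.3 ]
  [ 0.03 -0.78]
  [-0.25 -0.31]
  [ 0.29  0.22]]

 [[ 0.15  0.41]
  [ 0.24  0.12]
  [-0.15 -2.42]
  [-0.59 -0.24]
  [-0.54  0.93]
  [-1.09 -0.61]]]
dotorange [0.494  0.1018 0.1426]
padL [0.5082 0.2018 0.1391]
padR [0.5091 0.0018 0.1391]
slot [0.5482 0.102  0.132 ]
slotshut [0.5408 0.102  0.093 ]
padLshut [0.5003 0.2018 0.0895]
padRshut [0.5013 0.0018 0.0895]
```

```bash
cat >> h.py <<'E'
from scipy.spatial.transform import Rotation as Ro
def axes():
    o=env.get_obs(); R=Ro.from_euler('xyz',o["tool_rot"],degrees=True).as_matrix(); return o,R
def plan(pos,zdir=None,o=None):
    """tool-axis shift in units and x-turn (deg) needed to have tool z along zdir (world xy angle deg), pointing down"""
    o,R=axes(); d=R.T@(np.array(pos)-o["tool_pos"])
    out=dict(tcp=o["tool_pos"].round(4),F=o["force"].round(1),q=o["qpos"].round(0),shift_units=(d/.04).round(2),w=round(o["grip_width"],4),t=round(o["time_s"],2))
    if zdir is not None:
        a=np.radians(zdir); z=np.array([np.cos(a),np.sin(a),0]); x=np.array([0,0,-1.]); y=np.cross(z,x)
        Rt=np.c_[x,y,z]; out["rotvec_units"]=(np.degrees(Ro.from_matrix(R.T@Rt).as_rotvec())/120).round(3)
    for k in out: print(k,out[k])
    print("R",R.round(3).tolist())
E
python3 - <<'E'
from h import *
plan([.508,.202,.22],0); plan([.508,.202,.22],90); plan([.508,.202,.22],-90)
# reservoir pos in top pic at z=.127 centre approx
T=cal("top")
K=np.array([[T["fx"],0,T["cx"]],[0,T["fy"],T["cy"]],[0,0,1]])
u=cv2.undistortPoints(np.array([[[124.,221.]]]),K,np.array(T["distortion"]))[0,0]
R=np.array(T["R"]);C=-R.T@T["t"];d=R.T@[u[0],u[1],1];print(C+d*(.127-C[2])/d[2])
E
```

```text
tcp [0.2907 0.5811 0.222 ]
F [ 0.1 -0.   0.4]
q [-63.  18.  -4.  83.   1.  79.  -3.]
shift_units [ 0.06 -9.1  -6.05]
w 0.0872
t 0.25
rotvec_units [ 0.529 -0.     0.   ]
R [[-0.0, -0.894, 0.447], [-0.001, 0.447, 0.894], [-1.0, -0.0, -0.001]]
tcp [0.2907 0.5811 0.222 ]
F [ 0.1 -0.   0.4]
q [-63.  18.  -4.  83.   1.  79.  -3.]
shift_units [ 0.06 -9.1  -6.05]
w 0.0872
t 0.25
rotvec_units [-0.221 -0.    -0.   ]
R [[-0.0, -0.894, 0.447], [-0.001, 0.447, 0.894], [-1.0, -0.0, -0.001]]
tcp [0.2907 0.5811 0.222 ]
F [ 0.1 -0.   0.4]
q [-63.  18.  -4.  83.   1.  79.  -3.]
shift_units [ 0.06 -9.1  -6.05]
w 0.0872
t 0.25
rotvec_units [ 1.279e+00 -0.000e+00  1.000e-03]
R [[-0.0, -0.894, 0.447], [-0.001, 0.447, 0.894], [-1.0, -0.0, -0.001]]
[0.41267   0.4122939 0.127    ]
```

Emit:
drive_tool([
  [[0,-0.4,-0.27],[0,0,0]],
  [[0,-0.8,-0.53],[0,0,0]],
  [[0,-0.9,-0.6],[0,0,0]],
  [[0,-0.9,-0.6],[0,0,0]],
  [[0,-0.9,-0.6],[0,0,0]],
  [[0,-0.9,-0.6],[0,0,0]],
  [[0,-0.9,-0.6],[0,0,0]],
  [[0,-0.9,-0.6],[0,0,0]],
  [[0,-0.9,-0.6],[0,0,0]],
  [[0,-0.9,-0.6],[0,0,0]],
], hand=-1, squeeze=40)

```text
time_s: 1.3
tool_pos: [0.4918, 0.2275, 0.2229]
tool_rot: [-37.5, 90.0, 25.8]
force: [0.0, 0.2, -0.1]
grip_width: 0.0153
```

```bash
python3 -c "
from h import *
plan([.508,.202,.16],90)"
```

```text
tcp [0.4918 0.2275 0.2229]
F [ 0.   0.2 -0.1]
q [-38.   5.  11.  99.  -1.  76.  37.]
shift_units [ 1.57 -0.65 -0.39]
w 0.0153
t 1.3
rotvec_units [-0.222  0.     0.   ]
R [[0.001, -0.894, 0.448], [0.0, 0.448, 0.894], [-1.0, -0.0, 0.0]]
```

Emit:
drive_tool([
  [[0,0,0],[-0.055,0,0]],
  [[0,0,0],[-0.055,0,0]],
  [[0,0,0],[-0.056,0,0]],
  [[0,0,0],[-0.056,0,0]],
  [[0,0,0],[0,0,0]],
  [[0,0,0],[0,0,0]],
])

```text
time_s: 1.9
tool_pos: [0.4911, 0.2297, 0.2227]
tool_rot: [-68.0, 90.0, 21.8]
force: [0.1, -0.2, -0.8]
grip_width: 0.0002
```

```bash
python3 -c "
from h import *
plan([.506,.202,.16],90)
c=cal('wrist'); cv2.imwrite('pics/w1.png',c['frame'][:,:,::-1])"
```

```text
tcp [0.4911 0.2297 0.2227]
F [ 0.1 -0.2 -0.8]
q [-37.   5.  10.  99.  -1.  76.  63.]
shift_units [ 1.57 -0.37 -0.69]
w 0.0002
t 1.9
rotvec_units [-0.001  0.     0.   ]
R [[0.0, -1.0, 0.003], [0.0, 0.003, 1.0], [-1.0, -0.0, 0.0]]
```

View pics/w1.png

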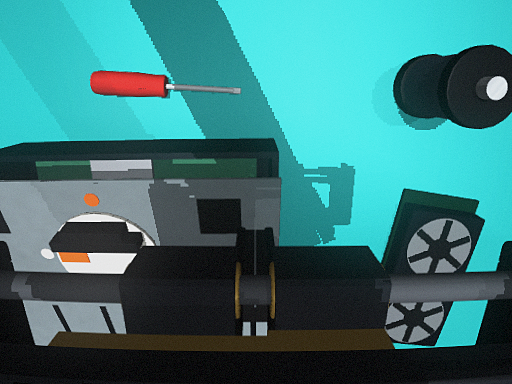

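Emit:
drive_tool([
  [[0.2,-0.18,-0.35],[0,0,0]],
  [[0.35,-0.19,-0.34],[0,0,0]],
  [[0.5,0,0],[0,0,0]],
  [[0.35,0,0],[0,0,0]],
  [[0.17,0,0],[0,0,0]],
  [[0,0,0],[0,0,0]],
  [[0,0,0],[0,0,0]],
])

```text
time_s: 2.65
tool_pos: [0.5061, 0.2037, 0.1603]
tool_rot: [-60.1, 90.0, 30.0]
force: [0.4, 1.1, 0.5]
grip_width: 0.0004
```

```bash
python3 -c "
from h import *
plan([.501,.202,.0895],90)
c=cal('wrist'); cv2.imwrite('pics/w2.png',c['frame'][:,:,::-1])"
```

```text
tcp [0.5061 0.2037 0.1603]
F [0.4 1.1 0.5]
q [-35.   8.  11. 103.  -2.  69.  67.]
shift_units [ 1.77  0.13 -0.04]
w 0.0004
t 2.65
rotvec_units [0.001 0.    0.   ]
R [[0.001, -1.0, -0.002], [0.0, -0.002, 1.0], [-1.0, -0.001, 0.0]]
```

View pics/w2.png

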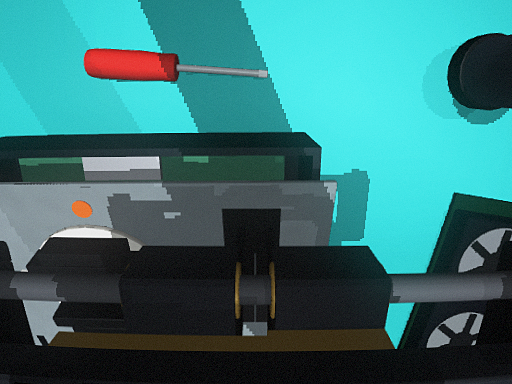

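Emit:
drive_tool([
  [[0.25,0,0],[0,0,0]],
  [[0.2,0,0],[0,0,0]],
  [[0.15,0.02,0],[0,0,0]],
  [[0.15,0.02,0],[0,0,0]],
  [[0.15,0.02,0],[0,0,0]],
  [[0.15,0.02,0],[0,0,0]],
  [[0.15,0.02,0],[0,0,0]],
  [[0.15,0.02,0],[0,0,0]],
])

```text
time_s: 3.5
tool_pos: [0.501, 0.2032, 0.1053]
tool_rot: [42.5, 90.0, 132.6]
force: [-1.8, -0.2, 3.0]
grip_width: 0.0007
```

Emit:
drive_tool([
  [[0.12,0.01,0],[0,0,0]],
  [[0.1,0,0],[0,0,0]],
  [[0.08,0,0],[0,0,0]],
  [[0,0,0],[0,0,0]],
])

```text
time_s: 3.9
tool_pos: [0.5008, 0.2029, 0.0931]
tool_rot: [-167.1, 90.0, -77.0]
force: [-0.8, -0.3, -0.9]
grip_width: 0.0003
```

Emit:
drive_tool([
  [[0.05,0,0],[0,0,0]],
  [[0.05,0,0],[0,0,0]],
  [[0.03,0,0],[0,0,0]],
  [[0.03,0,0],[0,0,0]],
])

```text
time_s: 4.3
tool_pos: [0.5011, 0.2029, 0.0893]
tool_rot: [-62.9, 90.0, 27.1]
force: [-6.4, -2.5, 19.5]
grip_width: 0.0007
```

Emit:
drive_tool([
  [[0.02,0,0],[0,0,0]],
  [[0,0,0],[0,0,0]],
  [[-0.3,0,0],[0,0,0]],
  [[-0.6,0,0],[0,0,0]],
  [[-0.8,0,0],[0,0,0]],
  [[-0.8,0,-0.5],[0,0,0]],
  [[-0.8,0,0.5],[0,0,0]],
  [[-0.5,0,0.6],[0,0,0]],
  [[0,0,0.6],[0,0,0]],
])

```text
time_s: 5.2
tool_pos: [0.5029, 0.2523, 0.2427]
tool_rot: [-59.6, 89.6, 30.4]
force: [-0.0, -0.3, 0.0]
grip_width: 0.0006
```

```bash
python3 - <<'E'
from h import *
plan([.54,.1,.16],90)
c=cal('top'); cv2.imwrite('pics/t1.png',cv2.resize(c['frame'][100:235,155:295,::-1],None,fx=4,fy=4,interpolation=cv2.INTER_CUBIC))
c=cal('scene'); cv2.imwrite('pics/s1.png',cv2.resize(c['frame'][150:310,165:330,::-1],None,fx=3.7,fy=3.7,interpolation=cv2.INTER_CUBIC))
c=cal('wrist'); cv2.imwrite('pics/w3.png',c['frame'][:,:,::-1])
E
```

```text
tcp [0.5029 0.2523 0.2427]
F [-0.  -0.3  0. ]
q [-38.   7.   9.  95.  -1.  78.  62.]
shift_units [ 2.06 -0.91 -3.82]
w 0.0006
t 5.2
rotvec_units [-0.     0.002  0.003]
R [[0.007, -1.0, 0.0], [0.004, 0.0, 1.0], [-1.0, -0.007, 0.004]]
```

View pics/t1.png

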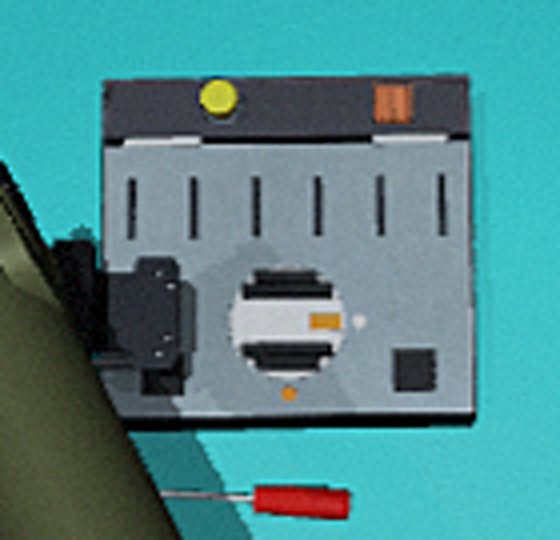

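View pics/s1.png

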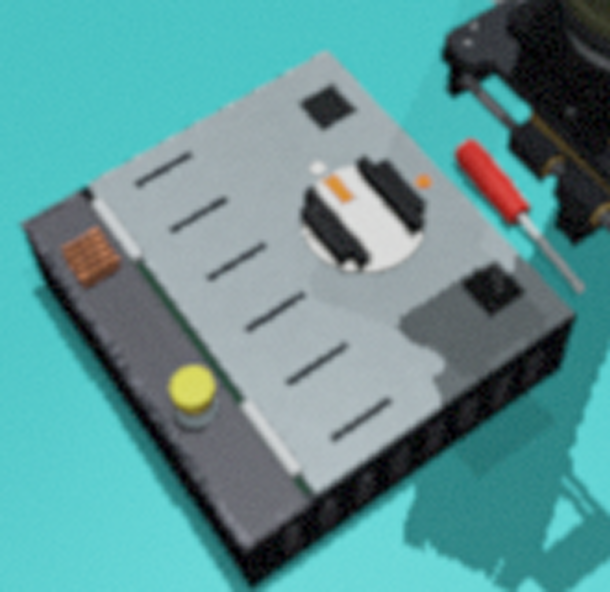

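View pics/w3.png

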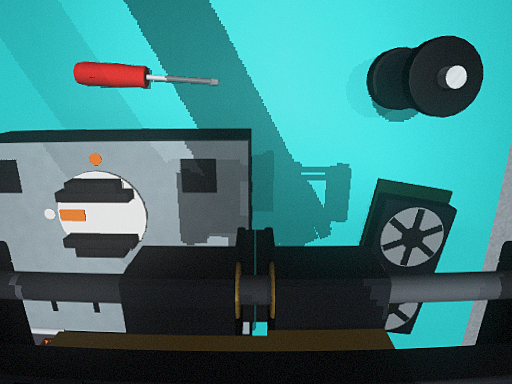

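```bash
python3 - <<'E'
from h import *
def ray(c,uv,z):
    K=np.array([[c["fx"],0,c["cx"]],[0,c["fy"],c["cy"]],[0,0,1]])
    u=cv2.undistortPoints(np.array([[uv]],float),K,np.array(c["distortion"]))[0,0]
    R=np.array(c["R"]);C=-R.T@c["t"];d=R.T@[u[0],u[1],1];return (C+d*(z-C[2])/d[2])[:2].round(4)
for n in("top","scene","wrist"):
    c=cal(n); f=c["frame"]; hsv=cv2.cvtColor(f,cv2.COLOR_RGB2HSV)
    m=((hsv[...,0]>5)&(hsv[...,0]<22)&(hsv[...,1]>150)&(hsv[...,2]>130)).astype(np.uint8)
    k,l,st,ce=cv2.connectedComponentsWithStats(m)
    for i in range(1,k):
        if st[i,4]>=4: print(n,"orange",ce[i].round(1),st[i,4],"z.089",ray(c,ce[i],.089),"z.0935",ray(c,ce[i],.0935))
    m=((hsv[...,1]<45)&(hsv[...,2]>185)).astype(np.uint8)
    k,l,st,ce=cv2.connectedComponentsWithStats(m)
    for i in range(1,k):
        if st[i,4]>=4 : 
            w=ray(c,ce[i],.089)
            if .42<w[0]<.7 and -.06<w[1]<.26: print(n,"white",ce[i].round(1),st[i,4],w)
T=cal("top");S=cal("scene")
def cen(c,roi):
    x0,x1,y0,y1=roi; g=c["frame"][y0:y1,x0:x1].max(2); w=np.clip(110-g.astype(float),0,70)
    yy,xx=np.mgrid[y0:y1,x0:x1]; return [(w*xx).sum()/w.sum(),(w*yy).sum()/w.sum()]
print("padR", ray(T,cen(T,(250,268,184,200)),.0895), ray(S,cen(S,(243,264,169,188)),.0895))
E
```

```text
top orange [252.4 125.4] 61 z.089 [0.7228 0.0178] z.0935 [0.7214 0.0178]
top orange [236. 180.] 21 z.089 [0.5431 0.072 ] z.0935 [0.5423 0.0718]
top orange [226.9 197.9] 8 z.089 [0.4857 0.1012] z.0935 [0.4851 0.1009]
top orange [395.5 230. ] 6 z.089 [ 0.378  -0.4292] z.0935 [ 0.3777 -0.4278]
top orange [401.2 229.3] 6 z.089 [ 0.38  -0.447] z.0935 [ 0.3797 -0.4456]
top orange [389.4 231.8] 5 z.089 [ 0.3726 -0.4097] z.0935 [ 0.3723 -0.4084]
top white [195.7 134.9] 21 [0.6926 0.2017]
top white [257. 134.] 17 [0.694  0.0033]
top white [208.5 136. ] 6 [0.6886 0.1604]
top white [225.2 179.5] 245 [0.545  0.1065]
top white [244.1 179.9] 8 [0.5432 0.0461]
top white [226.5 193.2] 12 [0.5009 0.1024]
top white [206. 203.] 13 [0.4701 0.1673]
top white [249.5 202. ] 6 [0.4717 0.0295]
top white [263. 202.] 19 [ 0.4713 -0.0134]
scene orange [206.8  92.4] 5 z.089 [ 0.4119 -0.4071] z.0935 [ 0.4144 -0.402 ]
scene orange [210.5  94.5] 4 z.089 [ 0.4072 -0.3898] z.0935 [ 0.4097 -0.3849]
scene orange [214.2  97.4] 5 z.089 [ 0.4048 -0.3691] z.0935 [ 0.4073 -0.3643]
scene orange [256.2 200.6] 12 z.089 [0.5384
[... 1208 characters left out ...]
st white [225.9 240.8] 14 [0.5701 0.2201]
wrist white [212.2 243.7] 17 [0.5735 0.206 ]
wrist white [ 75.4 249.1] 12 [0.5813 0.0599]
wrist white [133.7 255. ] 7 [0.5872 0.1226]
wrist white [ 91. 259.] 5 [0.5928 0.0753]
wrist white [ 99.5 259.5] 11 [0.5931 0.0846]
wrist white [ 72.5 271. ] 4 [0.6079 0.0518]
wrist white [120.5 272. ] 4 [0.6079 0.1056]
wrist white [ 62.6 304. ] 5 [0.6513 0.0315]
wrist white [253.9 327.6] 14 [0.6786 0.2486]
wrist white [ 43.8 332.1] 108 [ 0.6927 -0.0012]
wrist white [ 85. 331.] 13 [0.6882 0.0514]
wrist white [ 94.5 331. ] 4 [0.6876 0.0631]
wrist white [116.5 332. ] 18 [0.688  0.0895]
wrist white [247.5 333. ] 8 [0.6862 0.2413]
padR [0.5028 0.0016] [0.5014 0.    ]
```

Emit:
drive_tool([
  [[0,-0.1,-0.3],[0,0,0]],
  [[0,-0.15,-0.7],[0,0,0]],
  [[0.1,-0.2,-0.8],[0,0,0]],
  [[0.2,-0.2,-0.8],[0,0,0]],
  [[0.4,-0.15,-0.8],[0,0,0]],
  [[0.6,-0.1,-0.6],[0,0,0]],
  [[0.6,-0.07,-0.3],[0,0,0]],
  [[0.4,0,0],[0,0,0]],
  [[0,0,0],[0,0,0]],
  [[0,0,0],[0,0,0]],
])

```text
time_s: 6.6
tool_pos: [0.5398, 0.0785, 0.1469]
tool_rot: [-137.2, 90.0, -47.2]
force: [0.7, 0.8, 0.5]
grip_width: 0.0003
```

```bash
python3 - <<'E'
from h import *
plan([.5415,.08,.12],90)
c=cal('wrist'); cv2.imwrite('pics/w4.png',c['frame'][:,:,::-1])
c=cal('scene'); cv2.imwrite('pics/s4.png',cv2.resize(c['frame'][150:310,165:330,::-1],None,fx=3.7,fy=3.7,interpolation=cv2.INTER_CUBIC))
E
```

```text
tcp [0.5398 0.0785 0.1469]
F [0.7 0.8 0.5]
q [-27.   9.  17. 104.  -3.  67.  81.]
shift_units [ 0.67 -0.04  0.04]
w 0.0003
t 6.6
rotvec_units [ 0. -0.  0.]
R [[0.0, -1.0, -0.0], [-0.0, -0.0, 1.0], [-1.0, -0.0, -0.0]]
```

View pics/w4.png

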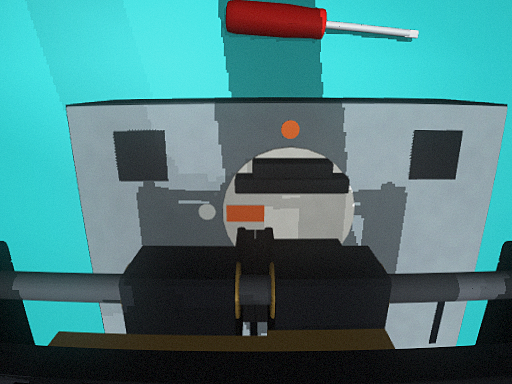

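View pics/s4.png

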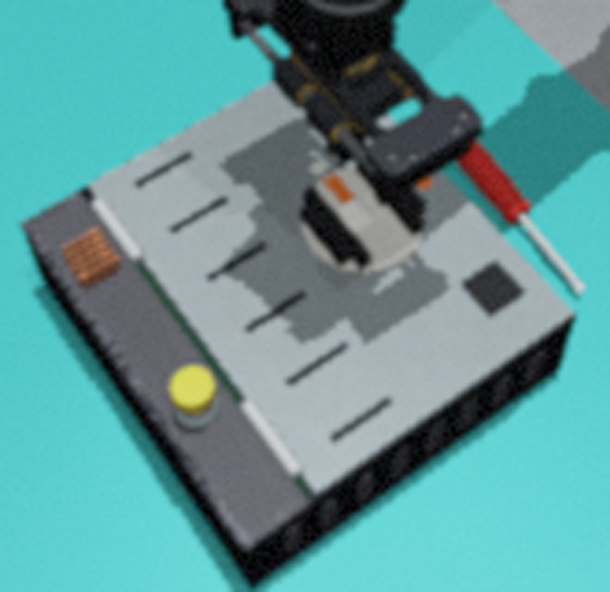

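Emit:
drive_tool([
  [[0.2,-0.04,0.04],[0,0,0]],
  [[0.3,0,0],[0,0,0]],
  [[0.25,0,0],[0,0,0]],
  [[0.15,0,0],[0,0,0]],
  [[0.15,0,0],[0,0,0]],
  [[0.1,0,0],[0,0,0]],
  [[0.1,0,0],[0,0,0]],
  [[0,0,0],[0,0,0]],
])

```text
time_s: 7.5
tool_pos: [0.541, 0.0807, 0.0961]
tool_rot: [103.8, 90.0, -166.1]
force: [-0.1, -0.3, 0.6]
grip_width: 0.0004
```

Emit:
drive_tool([
  [[0,0.07,0],[0,0,0]],
  [[0,0.07,0],[0,0,0]],
  [[0,0.04,0],[0,0,0]],
  [[0,0.03,0],[0,0,0]],
  [[0,0,0],[0,0,0]],
])

```text
time_s: 8.0
tool_pos: [0.5338, 0.0808, 0.097]
tool_rot: [-81.6, 89.9, 8.4]
force: [3.7, 0.1, -1.4]
grip_width: 0.0008
```

Emit:
drive_tool([
  [[0,0.065,0.028],[0.06,0,0]],
  [[0,0.065,0.028],[0.06,0,0]],
  [[0,0.065,0.028],[0.06,0,0]],
  [[0,0.065,0.028],[0.06,0,0]],
])

```text
time_s: 8.4
tool_pos: [0.5252, 0.086, 0.0971]
tool_rot: [-76.0, 89.8, -15.0]
force: [4.8, -1.2, -2.3]
grip_width: 0.0001
```

```bash
python3 - <<'E'
from h import *
plan([.5415,.08,.12],63)
c=cal('wrist'); cv2.imwrite('pics/w5.png',c['frame'][:,:,::-1])
E
```

```text
tcp [0.5252 0.086  0.0971]
F [ 4.8 -1.2 -2.3]
q [-30.  10.  19. 109.  -4.  61.  52.]
shift_units [-0.57 -0.43  0.07]
w 0.0001
t 8.4
rotvec_units [-0.017  0.     0.002]
R [[0.004, -0.874, 0.486], [-0.001, 0.486, 0.874], [-1.0, -0.004, 0.001]]
```

View pics/w5.png

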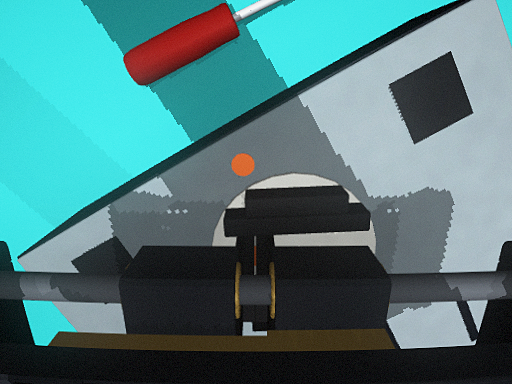

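Emit:
drive_tool([
  [[0,0.065,0.028],[0.06,0,0]],
  [[0,0.065,0.028],[0.06,0,0]],
  [[0,0.065,0.028],[0.06,0,0]],
  [[0,0.065,0.028],[0.06,0,0]],
  [[0,0.065,0.028],[0.06,0,0]],
  [[0,0.065,0.028],[0.06,0,0]],
])

```text
time_s: 9.05
tool_pos: [0.5186, 0.1004, 0.0969]
tool_rot: [-86.6, 89.8, -68.8]
force: [2.1, -5.3, 1.2]
grip_width: 0.0001
```

```bash
python3 - <<'E'
from h import *
plan([.5415,.102,.097],0)
c=cal('wrist'); cv2.imwrite('pics/w6.png',c['frame'][:,:,::-1])
E
```

```text
tcp [0.5186 0.1004 0.0969]
F [ 2.1 -5.3  1.2]
q [-35.  10.  23. 110.  -4.  61.   7.]
shift_units [-0.   -0.14  0.56]
w 0.0001
t 9.05
rotvec_units [0.149 0.    0.001]
R [[0.001, -0.306, 0.952], [-0.003, 0.952, 0.306], [-1.0, -0.003, 0.0]]
```

View pics/w6.png

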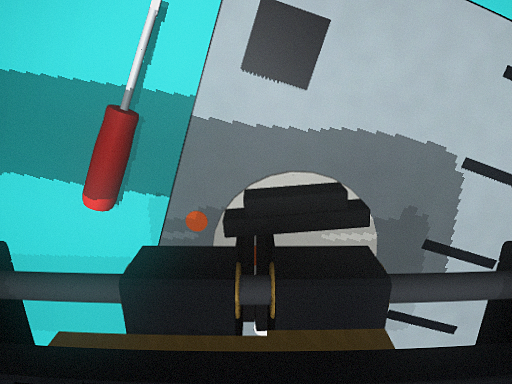

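Emit:
drive_tool([
  [[0,0.068,0.022],[0.06,0,0]],
  [[0,0.068,0.022],[0.06,0,0]],
  [[0,0,0],[0,0,0]],
])

```text
time_s: 9.4
tool_pos: [0.5192, 0.1065, 0.0969]
tool_rot: [-61.6, 89.9, -57.9]
force: [4.0, -3.9, -0.3]
grip_width: 0.0006
```

Emit:
drive_tool([
  [[0,0.03,0.008],[0.025,0,0]],
  [[0,0,0],[0,0,0]],
])

```text
time_s: 9.6
tool_pos: [0.5192, 0.1073, 0.0969]
tool_rot: [-70.3, 89.8, -69.5]
force: [2.6, -4.2, 0.1]
grip_width: 0.0004
```

```bash
python3 - <<'E'
from h import *
plan([.5415,.102,.097],0)
E
```

```text
tcp [0.5192 0.1073 0.0969]
F [ 2.6 -4.2  0.1]
q [-36.  10.  24. 110.  -4.  61. -10.]
shift_units [-0.   -0.14  0.55]
w 0.0004
t 9.6
rotvec_units [0.006 0.    0.001]
R [[0.001, -0.013, 1.0], [-0.003, 1.0, 0.013], [-1.0, -0.003, 0.001]]
```

Emit:
drive_tool([
  [[0,0.03,0],[0.004,0,0]],
  [[0,0.03,0],[0,0,0]],
  [[0,0,0],[0,0,0]],
])

```text
time_s: 9.9
tool_pos: [0.52, 0.1087, 0.097]
tool_rot: [-55.3, 89.8, -55.0]
force: [4.5, -5.7, -0.6]
grip_width: 0.0005
```

Emit:
drive_tool([
  [[0,0.03,0],[0,0,0]],
  [[0,0.02,0],[0,0,0]],
  [[0,0,0],[0,0,0]],
])

```text
time_s: 10.2
tool_pos: [0.5205, 0.1096, 0.097]
tool_rot: [-55.8, 89.7, -55.5]
force: [5.1, -9.0, -0.7]
grip_width: 0.0005
```

Emit:
drive_tool([
  [[0,0.04,0],[0,0,0]],
  [[0,0.04,0],[0,0,0]],
  [[0,0,0],[0,0,0]],
])

```text
time_s: 10.5
tool_pos: [0.5206, 0.1099, 0.097]
tool_rot: [-71.6, 89.5, -71.5]
force: [5.2, -13.2, 0.8]
grip_width: 0.0006
```

```bash
python3 - <<'E'
from h import *
plan([.5415,.102,.097],0)
c=cal('wrist'); cv2.imwrite('pics/w7.png',c['frame'][:,:,::-1])
E
```

```text
tcp [0.5206 0.1099 0.097 ]
F [  5.2 -13.2   0.8]
q [-37.  10.  24. 109.  -4.  61. -11.]
shift_units [ 0.   -0.2   0.52]
w 0.0006
t 10.5
rotvec_units [0.001 0.001 0.004]
R [[0.003, -0.003, 1.0], [-0.008, 1.0, 0.003], [-1.0, -0.008, 0.003]]
```

View pics/w7.png

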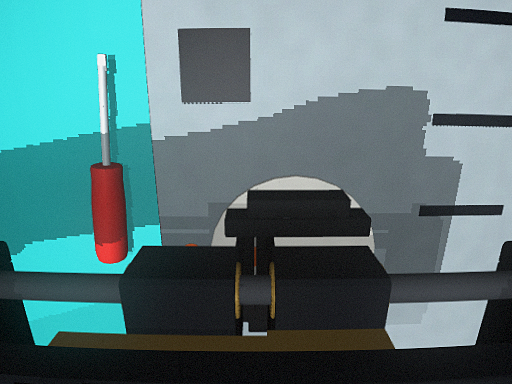

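Emit:
drive_tool([
  [[0,-0.1,0],[0,0,0]],
  [[0,-0.05,0],[0,0,0]],
  [[0,0,0],[0,0,0]],
])

```text
time_s: 10.85
tool_pos: [0.5186, 0.1097, 0.0967]
tool_rot: [-88.2, 89.9, -87.9]
force: [2.2, -5.2, 1.1]
grip_width: 0.0003
```

Emit:
drive_tool([
  [[0,-0.07,0],[0,0,0]],
  [[0,-0.04,0],[0,0,0]],
  [[0,0,0],[0,0,0]],
])

```text
time_s: 11.15
tool_pos: [0.5179, 0.1076, 0.0964]
tool_rot: [142.0, 89.9, 142.3]
force: [0.3, 0.0, -0.3]
grip_width: 0.0006
```

Free of contact; lift clear and look.

Emit:
drive_tool([
  [[-0.1,0,0],[0,0,0]],
  [[-0.3,0,0],[0,0,0]],
  [[-0.6,0,0],[0,0,0]],
  [[-0.8,0,0],[0,0,0]],
  [[-0.8,0,0],[0,0,0]],
  [[-0.6,0.7,0],[0,0,0]],
  [[0,0.9,0],[0,0,0]],
  [[0,0.9,0],[0,0,0]],
  [[0,0.9,0],[0,0,0]],
  [[0,0.5,0],[0,0,0]],
])

```text
time_s: 12.15
tool_pos: [0.5171, 0.2668, 0.2255]
tool_rot: [80.1, 89.9, 80.5]
force: [-0.4, -0.3, -0.6]
grip_width: 0.0005
```

Emit:
drive_tool([
  [[0,0.7,0],[0,0,0]],
  [[0,0.5,0],[0,0,0]],
  [[0,0,0],[0,0,0]],
  [[0,0,0],[0,0,0]],
])

```text
time_s: 12.55
tool_pos: [0.5181, 0.3098, 0.2246]
tool_rot: [-84.1, 89.9, -83.9]
force: [0.2, -0.5, -0.3]
grip_width: 0.0005
```

```bash
python3 - <<'E'
from h import *
plan([.5415,.102,.097],0)
c=cal('top'); cv2.imwrite('pics/t9.png',cv2.resize(c['frame'][100:235,155:295,::-1],None,fx=4,fy=4,interpolation=cv2.INTER_CUBIC)); f=c['frame']
cv2.imwrite('pics/t9f.png',f[:,:,::-1])
c=cal('scene'); cv2.imwrite('pics/s9.png',cv2.resize(c['frame'][150:310,165:330,::-1],None,fx=3.7,fy=3.7,interpolation=cv2.INTER_CUBIC))
E
```

```text
tcp [0.5181 0.3098 0.2246]
F [ 0.2 -0.5 -0.3]
q [-48.  13.  17.  91.  -4.  77. -30.]
shift_units [ 3.2  -5.19  0.57]
w 0.0005
t 12.55
rotvec_units [0.001 0.    0.001]
R [[0.0, -0.003, 1.0], [-0.001, 1.0, 0.003], [-1.0, -0.001, 0.0]]
```

View pics/t9.png

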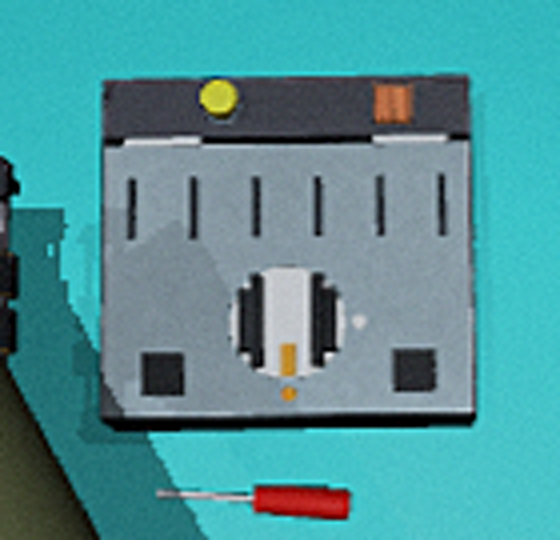

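View pics/s9.png

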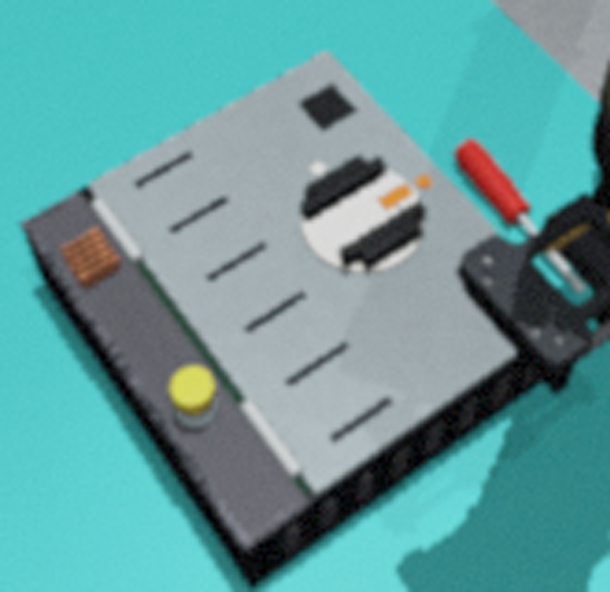

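View pics/t9f.png

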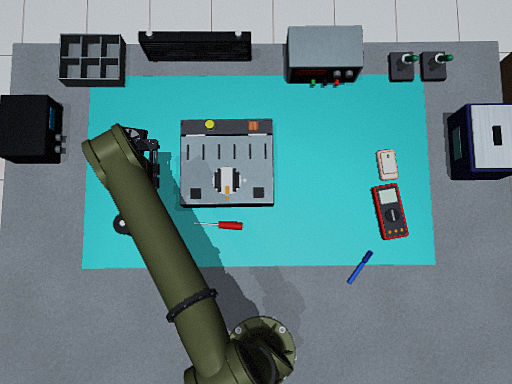

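```bash
python3 - <<'E'
from h import *
def ray(c,uv,z):
    K=np.array([[c["fx"],0,c["cx"]],[0,c["fy"],c["cy"]],[0,0,1]])
    u=cv2.undistortPoints(np.array([[uv]],float),K,np.array(c["distortion"]))[0,0]
    R=np.array(c["R"]);C=-R.T@c["t"];d=R.T@[u[0],u[1],1];return (C+d*(z-C[2])/d[2])[:2].round(4)
for n in("top","scene"):
    c=cal(n); hsv=cv2.cvtColor(c["frame"],cv2.COLOR_RGB2HSV)
    m=((hsv[...,0]>5)&(hsv[...,0]<22)&(hsv[...,1]>150)&(hsv[...,2]>130)).astype(np.uint8)
    k,l,st,ce=cv2.connectedComponentsWithStats(m)
    for i in range(1,k):
        w=ray(c,ce[i],.0935)
        if st[i,4]>=3 and .45<w[0]<.6 and 0<w[1]<.2: print(n,st[i,4],w,ray(c,ce[i],.089))
E
```

```text
top 22 [0.512  0.1008] [0.5127 0.1011]
top 7 [0.4847 0.1014] [0.4853 0.1017]
scene 4 [0.4853 0.1018] [0.4833 0.0995]
scene 12 [0.5094 0.1001] [0.5075 0.0978]
```

```bash
python3 -c "
from cell import env
print(env.sign_off())"
```

```text
the job is handed in; nothing more can be done
None
```

The panel is shut, the fastener is turned clockwise to its stop, and the job is handed in at about 13 s of robot time.

- **Panel:** I pushed it down at the left pad with closed fingers. It stopped at 89.3 mm above the bench under 19.5 N, against 89.5 mm expected when shut.
- **Fastener:** I set the closed fingertips into the slot's orange-bar end and swept them about 90° clockwise. At the end the force rose to 13 N with almost no further motion, which I took as the stop. I then backed off until the force was zero, lifted clear and moved aside.

**Last checks:**
- In the pictures the orange bar points at the orange dot to within about 2°, which is as fine as they can show.
- The panel lies flat.
- The jar, heatsink, screwdriver, multimeter, mouse and marker look unmoved.
- The arm partly hid the reservoir and hid the card in the last top picture. No contact force showed near either of them.
- The force on the tool read about 0 N.

No check failed. The one loose agreement was between the cameras: their positions for the same points differed by up to about 3 mm.

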